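Jack up the front of a bench analyser and hold it

ROBOT

A 6-joint arm with a two-finger parallel gripper is mounted at the origin on the work surface. World frame = base frame: x ahead of the robot, y to its left, z up, the work surface at z = 0. Lengths are in m, angles in degrees, forces in N, time in s.
With the tool pointing down it reaches from about 0.4 to 0.825 m from the base axis. Payload 7 kg.
Tool frame: the origin (TCP) lies at the very end of the fingers, on their centre line; the grasp point (between the pads) lies 19 mm behind it (r.grip_depth is the distance from the TCP to the grasp point, in m); z points along the fingers, y is the line along which they close (so a half turn about z gives the same grasp; the last joint's range is limited). The gripper opens to 88 mm and grips with 3 to 60 N. Pads are 19 mm wide; open, the fingers measure 130 mm over their backs; the gripper's body (78 mm by 193 mm) begins 47 mm behind the grasp point.
Start: joints at [-59.353, 20.546, 0.682, 0, -70.136, -16.507], TCP at [0.165, -0.655, 0.227] pointing down, gripper open.
Joint ranges: [-176.03, 176.03], [-82.01, 121.73], [-58.28, 71.71], [-173.87, 95.51], [-174.79, -0.11], [-173.66, 173.66]. Speed limits (degrees/s): [136.94, 136.94, 172.46, 180, 180, 180].

INTERFACE

Orientations are given as [roll, pitch, yaw] about the fixed x, y, z axes, in that order (R = Rz(yaw) Ry(pitch) Rx(roll)).
In Python, from plant import r gives the robot as it stands.
- The arm moves only by the tool play_rows, never from a script. Its argument "rows" is a list that holds one entry, the list of rows, each a list of 5 numbers: the closure, from 0 (fully open) to 1 (shut), then the shift along the tool's x, y, z each as a share of 0.5 m, from -1 to 1, then the turn about the tool's z as a share of 1.5 rad, from -1 to 1. A call has exactly 8 rows; each row is the pose to reach, as a shift and turn from the pose commanded when the call began, along the tool's axes at that moment; what a row does not reach only later rows make up. A row lasts 1/12 s, in which the tool goes at most 41.7 mm and 7.16 degrees, less where a joint would pass 70% of its speed; a pose out of reach is approached as far as the arm can. A call with a number of a shift or a turn outside -1 to 1 is refused whole. A call with a gripper value outside its range is refused whole. The fingers move at their own pace and stop on an object; "squeeze" is the grip in N (left out, the last holds). Time passes only in rows, so rows that repeat a pose let the fingers close, or fill a call up. It gives the time, the measured TCP pose, the force, the opening and the grip force at its end, in the units of the state.
- r.get_state(): the state, without advancing time (a new reading comes with each control period).
- r.capture(name): name is "scene" or "top"; returns the picture (400x640x3 uint8, red, green, blue); there is no depth.
- r.camera_info(name): a dict with "fovy" (degrees; the focal length in pixels is half the picture's height over the tangent of half this angle, whatever the lens; pixels are square), "cx", "cy" (the principal point, pixels), "pose" (4x4, takes a point from camera to world coordinates). Camera axes: x right, y down, z forward; pixel columns grow to the right and rows downward; lengths in m; the calibration is good to about 2 mm. A picture is of the moment at which its call begins. camera_info takes no time and is no camera call.
- r.close_job(): hands the job in; it is judged then, once.
The state is a dict: "time_s": time; "joints": joint angles; "qd": joint speeds; "joint_torque": joint torques, N m; "tcp_pos": TCP position; "eef_rot": TCP orientation; "contact_force": force on the tool from outside, world axes, zero at the start; "moment": the same for the moment, N m; "gripper_width": finger opening in m; "gripper_force": force on a finger pad.
Only numpy, scipy, OpenCV 4.12 (cv2) and the standard library are available. Lean on these libraries where they do the work, as an engineer would, in place of code of your own. Each camera call takes 0.05 s, during which the arm holds its last target. There are 200 camera calls.

TASK

A colleague is about to change the front feet of the bench analyser. Stand the small lever jack on the bench with its saddle under the stud of the marked lift bracket on the analyser's front, then pump the jack's handle down until the stud is seated in the saddle's cup and both front feet hang at least a centimetre clear of the bench. Finish while holding the handle down: do not let go, lift with the jack alone, and leave the bottles and the loose damping pad where they are.

Things in the scene. Friction and masses are not known exactly. Their poses are not given: they have to be found in the camera images.
- jack: Loose lever jack of steel, 0.9 kg, 385 mm long over its handle. Origin: underside of its flat base plate, straight below the axle; x points along the jack to the saddle, z up. Base plate 200 long (x -100 to +100) x 60 wide x 6 thick; two upright cheek plates carry the axle; a lever runs between them, saddle in front, handle behind. Centre of mass near x -25.
- jack_cheeks (a point): On the jack's axle, 36 mm above its underside, midway between the two cheek plates: the place to grip the jack from above, across its y axis. The cheeks are 44 mm wide over their outer faces, x -42 to +32 mm from here, tops 12 mm above here. The lever bar between them stays under 30 mm above here back to x -70, then climbs to the handle.
- jack_lever (a joint): Lever angle about the axle, rad: 0 = handle fully up, saddle lowest (a light return spring keeps it there), 0.52 = handle at its lower stop, saddle highest. Pressing the handle down raises the saddle; no ratchet or latch, so the load pushes the handle up again when it is let go. Needs about 1 N downward at the grip without load, 8 to 13 N with the analyser on it.
- jack_grip (a point): Centre of the rubber grip of the handle, a round bar 24 mm thick, about 110 mm long, free end 50 mm beyond; 240 mm behind the axle. Lever at 0: 194 mm above the bench, the bar rising 0.49 rad to its end (230 mm). Lever at 0.52: about 54 mm up, bar nearly level. It moves on a circle of radius 287 mm about the axle, in the jack's xz plane.
- saddle_cup (a point): Centre of the cup floor of the jack's round saddle, 45 mm outside, cup 36 mm inside and 4 mm deep, kept level by a link. Lever at 0: 68 mm ahead of the jack's origin, 31 mm above the bench (rim 35 mm). Lever at 0.19 it meets the stud; lever at 0.52: 66 mm above the bench.
- analyser: White bench analyser, 420 wide x 360 deep x 305 high, about 11 kg, lower front edge 38 mm above the bench. Tilts only about its rear feet, which stay put. Origin: midway between the tops of the rear feet, 38 mm above the bench; x points from its front towards its rear, y along its front.
- lift_stud (a point): The lift point: centre of the flat lower end of a round steel stud, 18 mm thick, 6 mm long, hanging from the tongue of the lift bracket in the middle of the analyser's front; 44 mm above the bench when the analyser is down. Its x axis points level into the analyser, square to its front: the way the jack goes in. The bracket's upright plate begins 39 mm behind the stud.
- lift_mark (a point): Stamped ring (22 mm) with an arrow on top of the bracket's steel tongue, 12 mm straight above point lift_stud: the mark seen from above. The tongue is 60 mm wide, underside 50 mm and top 56 mm above the bench, front edge 22 mm in front of the mark.
- front_foot_a (a point): Middle of the underside of one front levelling foot (44 mm disc), 90 mm behind the stud and 160 mm to the point lift_stud's +y side; at bench height (0) when down. The foot rises 0.75 mm for each 1 mm the stud rises.
- front_foot_b (a point): The same for the other front foot, on the -y side.
- wash_bottle: Bystander: squeeze bottle, 62 mm in diameter, 150 mm high with a thin bent spout above; origin at the centre of its underside.
- reagent_bottle: Bystander: jar 64 mm in diameter, 125 mm high; origin at the centre of its underside.
- damping_pad: Bystander: round rubber pad 64 mm in diameter, 18 mm thick, lying on the bench; origin at the centre of its underside.

How it is judged:
By the outcome, as a careful person would: the job done as asked, in the order asked, and still so for the second after the job is handed in, while the arm keeps its last pose, push and grip.
It also fails if it takes over 59 s, if anything falls off the work surface, if the arm or the gripper's body presses on something with over 40 N, if the wrist force passes 120 N, or if a joint passes its speed limit or range.

## Working session

There is one attempt and no reset: what is moved stays moved. The work goes in short steps, Python scripts to look and compute and a tool call to move; the robot and the scene stay as the last step left them, time stands still between calls to the robot, and variables do not carry over. Pictures are saved under pics/ and viewed, at most 10 in all, crops included, and the job is handed in when it is done.

Besides the shell and the picture viewer there is one more tool, called as name(argument=value, ...) on one line, values as JSON. play_rows: Moves the arm, as the interface text tells. Its arguments: {"type":"object","properties":{"rows":{"type":"array","items":{"type":"array","items":{"type":"array","items":{"type":"number"}}}},"squeeze":{"type":"number"}},"required":["rows"]}

```bash
mkdir -p pics; ls; python3 - <<'E'
from plant import r
import cv2,numpy as np
np.set_printoptions(precision=4,suppress=True)
for n in("scene","top"):
    im=r.capture(n); cv2.imwrite(f"pics/{n}0.png",im[:,:,::-1]); c=r.camera_info(n); print(n,c)
print(r.get_state(),r.grip_depth)
E
```

```text
pics
scene {'fovy': 57.5592923195018, 'cx': 316.2090152589665, 'cy': 202.56265430702427, 'pose': array([[ 0.8949,  0.4222, -0.1445,  0.7379],
       [ 0.4462, -0.8448,  0.2954, -0.2579],
       [ 0.0026, -0.3288, -0.9444,  1.2433],
       [ 0.    ,  0.    ,  0.    ,  1.    ]])}
top {'fovy': 45.78642612121996, 'cx': 316.63665170690615, 'cy': 204.25314441520584, 'pose': array([[-0.0156, -0.9952,  0.0969,  0.4195],
       [-0.9998,  0.0165,  0.0088,  0.0744],
       [-0.0104, -0.0967, -0.9953,  1.6963],
       [ 0.    ,  0.    ,  0.    ,  1.    ]])}
{'time_s': 0.1, 'joints': array([-59.3528,  20.5888,   0.6387,  -0.018 , -70.1351, -16.5064]), 'qd': array([-0.0422, -0.0934,  0.0883,  0.1094, -0.0265,  0.1713]), 'joint_torque': array([  0.0018, -58.4164,  29.3756,   7.0154,   0.0102,  -0.0001]), 'tcp_pos': array([ 0.1648, -0.6541,  0.2257]), 'eef_rot': array([ 179.9135,   -0.008 , -165.8653]), 'contact_force': array([ 0.2226,  0.1262, -0.2548]), 'moment': array([ 0.0395, -0.0389,  0.0328]), 'gripper_force': 0.0, 'gripper_width': 0.08748421328904002} 0.0188
```

View pics/scene0.png

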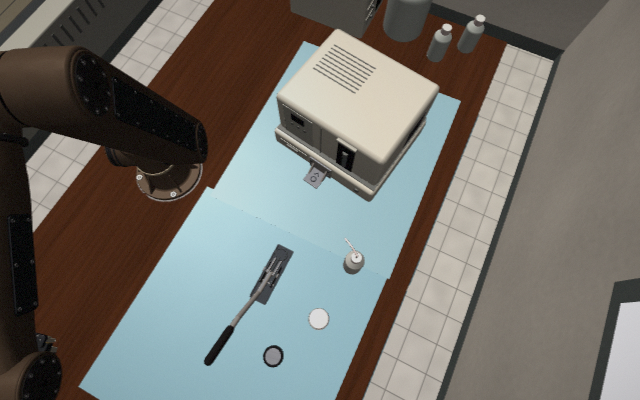

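View pics/top0.png

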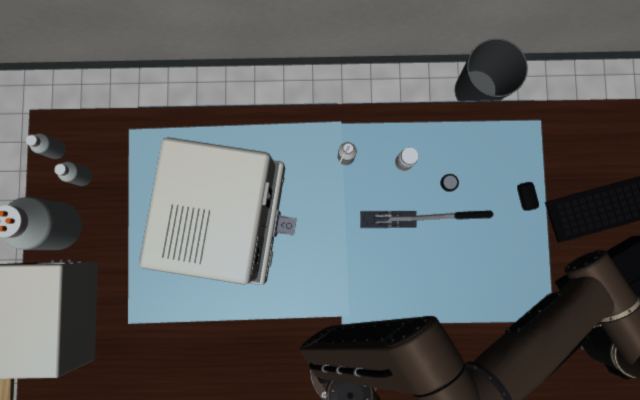

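The scene view shows the bracket tongue near (316,176) and the jack from saddle (285,250) to grip end (208,362). The top view has the tongue at (287,226), the jack base from 361 to 417 in column at row 218, and the grip end at (492,214). I'll enlarge these.

```bash
python3 - <<'E'
import cv2,numpy as np
s=cv2.imread("pics/scene0.png");t=cv2.imread("pics/top0.png")
def c(im,x,y,w,h,k): return cv2.resize(im[y:y+h,x:x+w],None,fx=k,fy=k,interpolation=cv2.INTER_CUBIC)
# scene: jack (195..305,235..375) ; tongue
A=c(s,200,240,100,130,4)      # 400x520
B=c(t,350,195,160,50,5)       # 800x250
C=c(s,290,150,60,50,6)       # 360x300
D=c(t,265,205,50,40,6)       # 300x240
im=np.zeros((600,800,3),np.uint8)
im[:520,:400]=A; im[:300,420:780]=C; im[310:550,420:720]=D
cv2.imwrite("pics/crop1.png",im); cv2.imwrite("pics/crop2.png",B)
E
```

```text
(no output)
```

View pics/crop1.png

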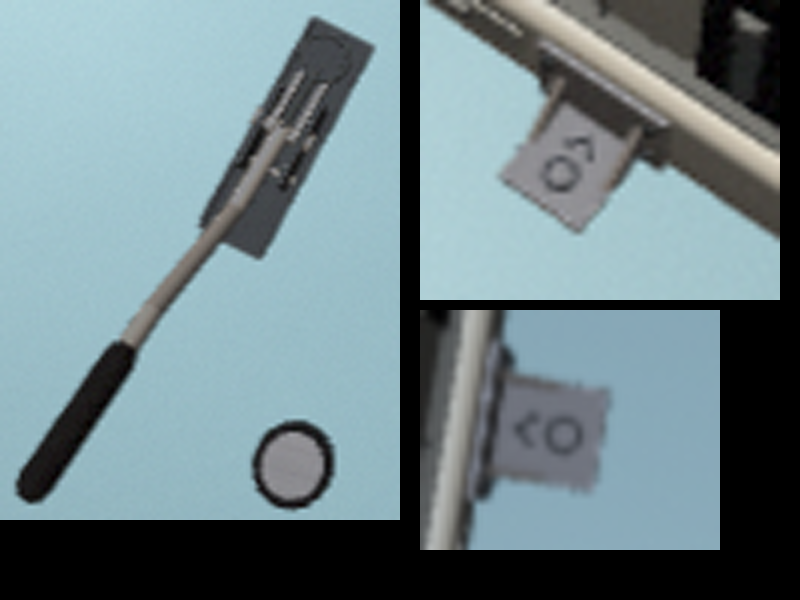

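View pics/crop2.png

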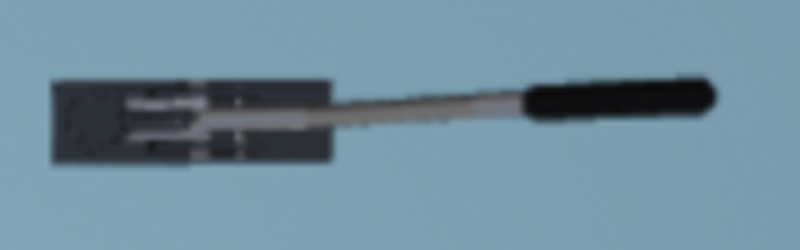

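```bash
cat > h.py <<'E'
import numpy as np
from plant import r
np.set_printoptions(precision=4,suppress=True)
def ray(n,uv):
    c=r.camera_info(n); f=200/np.tan(np.radians(c["fovy"]/2)); T=c["pose"]
    d=np.array([(uv[0]-c["cx"])/f,(uv[1]-c["cy"])/f,1.]); return T[:3,3],T[:3,:3]@d
def atz(n,uv,z):
    o,d=ray(n,uv); return o+d*(z-o[2])/d[2]
def tri(us,ut):
    (a,d),(b,e)=ray("scene",us),ray("top",ut)
    s=np.linalg.lstsq(np.c_[d,-e],b-a,rcond=None)[0]
    p,q=a+s[0]*d,b+s[1]*e; return (p+q)/2,np.linalg.norm(p-q)
def crop(p,off,org,k): return (np.array(p)-off+.5)/k-.5+org
E
python3 - <<'E'
from h import *
C=lambda p:crop(p,(420,0),(290,150),6)
D=lambda p:crop(p,(420,310),(265,205),6)
A=lambda p:crop(p,(0,0),(200,240),4)
B=lambda p:crop(p,(0,0),(350,195),5)
print("ring",tri(C((562,174)),D((563,436))),atz("scene",C((562,174)),.056),atz("top",D((563,436)),.056))
for a,b in (((500,177),(590,492)),((580,233),(608,390))):
    print("tongue",atz("scene",C(a),.056),atz("top",D(b),.056),tri(C(a),D(b)))
print("arrow",tri(C((580,138)),D((516,428))))
for a,b in zip([(312,16),(375,46),(262,258),(198,225)],[(51,165),(51,79),(332,79),(332,163)]):
    print("base",atz("scene",A(a),.006),atz("top",B(b),.006),tri(A(a),B(b)))
print("gripend",tri(A((28,492)),B((712,97)))); print("gripstart",tri(A((125,345)),B((528,100))))
P=[atz("top",p,.305) for p in((165,139),(268,153),(247,283),(141,267))]
for i in range(4):
    v=P[i]-P[i-1]; print(P[i],np.linalg.norm(v),np.degrees(np.arctan2(v[1],v[0])))
for a,b in((155,130),(355,148)) ,: pass
for n,u,h,z in(("top",(347,147),"wash",.15),("top",(407,158),"reag",.125),("top",(450,183),"pad",.018),("scene",(355,258),"wash",.15),("scene",(318,318),"reag",.125),("scene",(273,356),"pad",.018)):print(h,atz(n,u,z))
E
```

```text
ring (array([0.5067, 0.1881, 0.0577]), np.float64(0.0009822110747902649)) [0.5068 0.1891 0.056 ] [0.5065 0.1879 0.056 ]
tongue [0.475  0.1711 0.056 ] [0.4739 0.1727 0.056 ] (array([0.474 , 0.1729, 0.0511]), np.float64(0.00019798266618452145))
tongue [0.5329 0.1604 0.056 ] [0.5327 0.1616 0.056 ] (array([0.5326, 0.1616, 0.0532]), np.float64(0.000533874103326736))
arrow (array([0.5093, 0.2129, 0.0639]), np.float64(0.0046575911088428705))
base [ 0.4962 -0.0653  0.006 ] [ 0.4978 -0.0632  0.006 ] (array([ 0.4969, -0.0642,  0.005 ]), np.float64(0.0026002310378529687))
base [ 0.5572 -0.0642  0.006 ] [ 0.5593 -0.0647  0.006 ] (array([ 0.5584, -0.0646,  0.0115]), np.float64(0.0011965971668529817))
base [ 0.556  -0.2613  0.006 ] [ 0.556  -0.2653  0.006 ] (array([ 0.5563, -0.2624,  0.0146]), np.float64(0.003038096641148561))
base [ 0.496  -0.2619  0.006 ] [ 0.496  -0.2632  0.006 ] (array([ 0.4962, -0.2623,  0.0087]), np.float64(0.0009621288887484761))
gripend (array([ 0.5238, -0.4555,  0.2242]), np.float64(0.0021690188716183743))
gripstart (array([ 0.5261, -0.3535,  0.185 ]), np.float64(0.0002900866569928657))
[0.7592 0.5388 0.305 ] 0.3856341143033106 -9.635247162513156
[0.711  0.2296 0.305 ] 0.3129772525335837 -98.85422796257043
[0.3281 0.2929 0.305 ] 0.3881316535778429 170.60956681248032
[0.379  0.6034 0.305 ] 0.31461157424452885 80.6874960549458
wash [ 0.7591 -0.0156  0.15  ]
reag [ 0.7234 -0.2176  0.125 ]
pad [ 0.651  -0.3874  0.018 ]
wash [ 0.7545 -0.0222  0.15  ]
reag [ 0.7312 -0.2262  0.125 ]
pad [ 0.6555 -0.3863  0.018 ]
```

```bash
cat >> h.py <<'E'
from scipy.spatial.transform import Rotation as Ro
def to(*targets):
    "share numbers for absolute targets (x,y,z,yaw deg)"
    s=r.get_state(); R=Ro.from_euler("xyz",s["eef_rot"],degrees=True).as_matrix()
    for t in targets:
        d=R.T@(np.array(t[:3])-s["tcp_pos"])/.5
        dy=(t[3]-s["eef_rot"][2]+180)%360-180
        print(np.round(d,4),round(-np.radians(dy)/1.5,4))
E
python3 - <<'E'
from h import *
to((.5269,-.1757,.227,-90.5))
E
```

```text
[-0.936   0.751  -0.0016] -0.8769
```

play_rows(rows=[[[0,-0.936,0.751,0,-0.877],[0,-0.936,0.751,0,-0.877],[0,-0.936,0.751,0,-0.877],[0,-0.936,0.751,0,-0.877],[0,-0.936,0.751,0,-0.877],[0,-0.936,0.751,0,-0.877],[0,-0.936,0.751,0,-0.877],[0,-0.936,0.751,0,-0.877]]], squeeze=55)

```text
time_s: 0.77
tcp_pos: [0.3666, -0.3868, 0.2264]
eef_rot: [180.0, 0.0, -108.2]
contact_force: [0.8, -0.5, 0.3]
gripper_width: 0.0875
gripper_force: 0.0
```

```bash
python3 - <<'E'
from h import *
to((.5269,-.1757,.227,-90.5));print(r.get_state()["joints"])
E
```

```text
[-0.5013 -0.1725 -0.0011] -0.2062
[-25.4492   7.1639 -17.1935  -0.009  -65.6533   7.2352]
```

play_rows(rows=[[[0,-0.501,-0.1725,0,-0.206],[0,-0.501,-0.1725,0,-0.206],[0,-0.501,-0.1725,0,-0.206],[0,-0.501,-0.1725,0,-0.206],[0,-0.501,-0.1725,0,-0.206],[0,-0.501,-0.1725,0,-0.206],[0,-0.501,-0.1725,0,-0.206],[0,-0.501,-0.1725,0,-0.206]]])

```text
time_s: 1.43
tcp_pos: [0.5294, -0.1759, 0.2259]
eef_rot: [180.0, 0.0, -90.6]
contact_force: [-0.1, -0.2, -0.4]
gripper_width: 0.0879
gripper_force: 0.0
```

```bash
python3 - <<'E'
from h import *
import cv2
print(r.get_state()["tcp_pos"])
to((.5269,-.1757,.09,-90.5),(.5269,-.1757,.017,-90.5))
s=r.capture("scene")[:,:,::-1]
cv2.imwrite("pics/s2.png",cv2.resize(s[220:380,190:390],None,fx=3.7,fy=3.7,interpolation=cv2.INTER_CUBIC))
E
```

```text
[ 0.5294 -0.1759  0.2259]
[-0.0002  0.0049  0.2718] -0.0017
[-0.0002  0.0048  0.4178] -0.0017
```

View pics/s2.png

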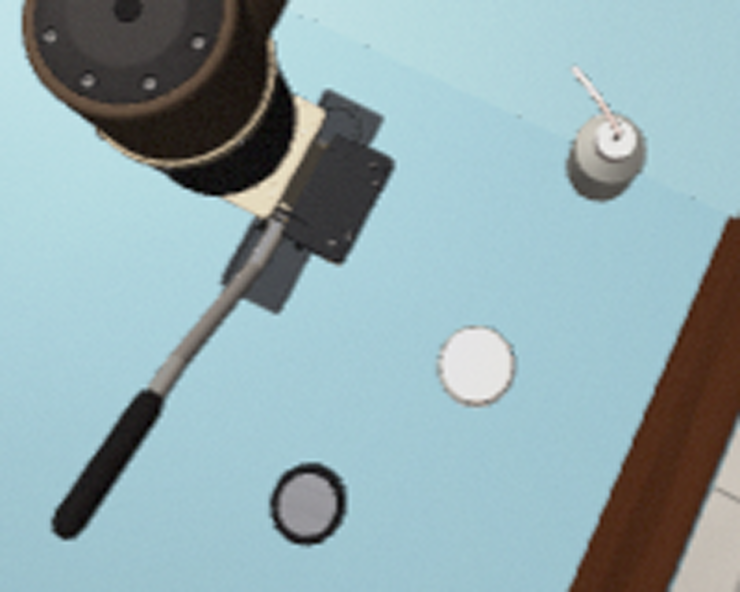

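The gripper sits over the cheek area with its long side across the jack, and the bottles and pad are well clear. Descending now.

play_rows(rows=[[[0,0,0.005,0.07,-0.0015],[0,0,0.005,0.14,-0.0015],[0,0,0.005,0.21,-0.0015],[0,0,0.005,0.28,-0.0015],[0,0,0.005,0.34,-0.0015],[0,0,0.005,0.39,-0.0015],[0,0,0.005,0.416,-0.0015],[0,0,0.005,0.416,-0.0015]]])

```text
time_s: 2.15
tcp_pos: [0.5217, -0.1796, 0.0153]
eef_rot: [179.6, 0.0, -90.8]
contact_force: [-0.4, 0.4, -0.0]
gripper_width: 0.0876
gripper_force: 0.0
```

play_rows(rows=[[[0.3,0,0,0,0],[0.5,0,0,0,0],[0.7,0,0,0,0],[1,0,0,0,0],[1,0,0,0,0],[1,0,0,0,0],[1,0,0,0,0],[1,0,0,0,0]]])

```text
time_s: 2.82
tcp_pos: [0.5257, -0.1787, 0.019]
eef_rot: [-179.9, -0.0, -90.7]
contact_force: [1.1, -0.1, 3.2]
gripper_width: 0.0439
gripper_force: 55.0
```

play_rows(rows=[[[1,0,0,-0.01,0],[1,0,0,-0.02,0],[1,0,0,-0.03,0],[1,0,0,-0.04,0],[1,0,0,-0.05,0],[1,0,0,-0.05,0],[1,0,0,-0.05,0],[1,0,0,-0.05,0]]])

```text
time_s: 3.48
tcp_pos: [0.5248, -0.1786, 0.0434]
eef_rot: [180.0, 0.0, -90.7]
contact_force: [-0.1, 0.1, -8.3]
gripper_width: 0.0433
gripper_force: 55.0
```

```bash
python3 - <<'E'
from h import *
import cv2
print(r.get_state())
to((.4753,.0001,.044,-99.4))
E
```

```text
{'time_s': 3.4833, 'joints': array([  1.438 ,  20.1584, -27.3843,  -0.0118, -42.4728,  -2.1685]), 'qd': array([ 0.0088,  0.3281, -0.1443,  0.0127, -0.1278, -0.1353]), 'joint_torque': array([  0.0245, -54.4898,  24.113 ,   6.3652,   0.0495,   0.0011]), 'tcp_pos': array([ 0.5248, -0.1786,  0.0434]), 'eef_rot': array([179.9842,   0.0074, -90.7391]), 'contact_force': array([-0.1197,  0.133 , -8.3077]), 'moment': array([0.1788, 0.1607, 0.0931]), 'gripper_force': 54.98417794704437, 'gripper_width': 0.04327253942206449}
[-0.3562  0.1036 -0.001 ] 0.1008
```

play_rows(rows=[[[1,-0.03,0.009,0,0.01],[1,-0.09,0.026,0,0.03],[1,-0.15,0.043,0,0.05],[1,-0.21,0.06,0,0.07],[1,-0.27,0.08,0,0.085],[1,-0.32,0.095,0,0.1],[1,-0.35,0.103,0,0.1],[1,-0.356,0.1035,0,0.1]]])

```text
time_s: 4.15
tcp_pos: [0.475, 0.0021, 0.0437]
eef_rot: [-180.0, 0.0, -99.2]
contact_force: [-0.3, 0.9, -8.6]
gripper_width: 0.0436
gripper_force: 55.0
```

```bash
python3 - <<'E'
from h import *
import cv2
print(r.get_state()["tcp_pos"],r.get_state()["moment"])
s=r.capture("scene")[:,:,::-1];t=r.capture("top")[:,:,::-1]
cv2.imwrite("pics/s3f.png",s);cv2.imwrite("pics/t3f.png",t)
im=np.zeros((600,800,3),np.uint8)
im[:600,:440]=cv2.resize(s[140:290,230:340],None,fx=4,fy=4,interpolation=cv2.INTER_CUBIC)
im[:300,450:800]=cv2.resize(t[190:265,265:352][:,:],(350,300),interpolation=cv2.INTER_CUBIC)
im[300:600,450:800]=cv2.resize(t[190:265,352:439][:,:],(350,300),interpolation=cv2.INTER_CUBIC)
cv2.imwrite("pics/c3.png",im)
E
```

```text
[0.475  0.0021 0.0437] [0.1608 0.1318 0.0259]
```

View pics/c3.png

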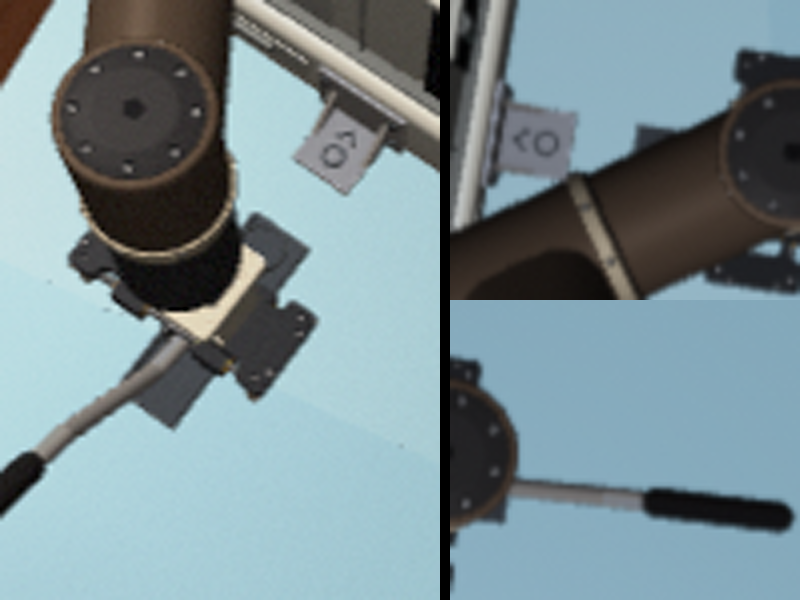

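```bash
python3 - <<'E'
from h import *
import cv2
cv2.imwrite("pics/c3b.png",np.vstack([cv2.resize(cv2.imread(f"pics/{n}3f.png")[:300,60:500],(800*11//20,300)) for n in "st"]))
A=lambda p:crop(p,(0,0),(230,140),4)
u=np.array([np.cos(np.radians(80.6)),np.sin(np.radians(80.6))])
for p in((252,212),(311,248),(175,430)): print(atz("scene",A(p),.031))
print("front mid", (atz("scene",A((252,212)),.031)+atz("scene",A((311,248)),.031))/2)
B=lambda p:(np.array(p)-(450,300)+.5)/np.array([350/87,4])-.5+(352,190)
A2=lambda p:crop(p,(0,0),(230,140),4)
o,d=ray("top",B((790,516))); print("grip end at .25",atz("top",B((785,515)),.25),"start",atz("top",B((647,502)),.205))
E
```

```text
[0.4606 0.1173 0.031 ]
[0.5229 0.1105 0.031 ]
[ 0.494  -0.0862  0.031 ]
front mid [0.4917 0.1139 0.031 ]
grip end at .25 [ 0.4349 -0.2699  0.25  ] start [ 0.4473 -0.1738  0.205 ]
```

View pics/c3b.png

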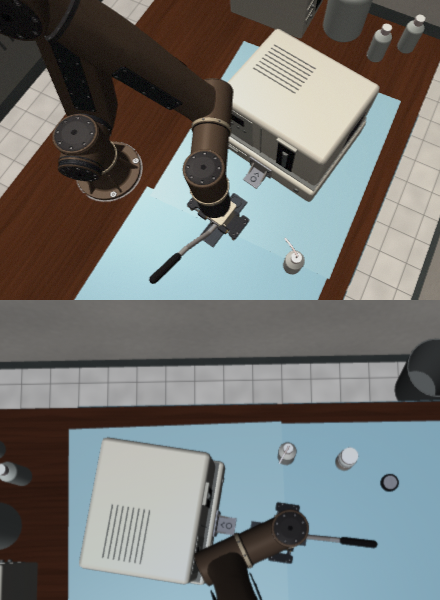

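```bash
python3 - <<'E'
from h import *
print(tri((265,165),(351,227)))
for b in ((270,264),(275,262)): 
  for a in ((270,98),(280,90)): print(a,b,tri(a,b))
print(r.get_state()["joints"])
E
```

```text
(array([0.4791, 0.0013, 0.499 ]), np.float64(0.006228435853801295))
(270, 98) (270, 264) (array([0.3802, 0.2072, 0.4304]), np.float64(0.013975611421380393))
(280, 90) (270, 264) (array([0.3924, 0.2142, 0.4574]), np.float64(0.016284446773483893))
(270, 98) (275, 262) (array([0.3876, 0.1936, 0.4511]), np.float64(0.008804494463272198))
(280, 90) (275, 262) (array([0.3995, 0.2005, 0.4778]), np.float64(0.020575865382280206))
[ 23.8802  13.8846 -37.2776   0.0044 -38.8127 -33.0854]
```

```bash
python3 - <<'E'
from h import *
to((.4754,.0000,.023,-99.6),(.4844,.0543,.023,-99.6),(.4934,.1086,.023,-99.6))
E
```

```text
[0.0017 0.0003 0.0414] 0.0046
[-0.1084 -0.0001  0.0414] 0.0046
[-0.2185 -0.0005  0.0414] 0.0046
```

play_rows(rows=[[[1,0,0,0.01,0.0045],[1,0,0,0.02,0.0045],[1,0,0,0.03,0.0045],[1,-0.01,0,0.04,0.0045],[1,-0.04,0,0.0414,0.0045],[1,-0.08,0,0.0414,0.0045],[1,-0.11,0,0.0414,0.0045],[1,-0.11,0,0.0414,0.0045]]])

```text
time_s: 4.92
tcp_pos: [0.4861, 0.0564, 0.0225]
eef_rot: [-179.9, 0.0, -99.6]
contact_force: [1.1, 0.4, -7.9]
gripper_width: 0.0436
gripper_force: 55.0
```

```bash
python3 - <<'E'
from h import *
import cv2
s=r.get_state();print(s["tcp_pos"],s["contact_force"],s["moment"],s["joint_torque"])
to((.4934,.1086,.023,-99.6))
s=r.capture("scene")[:,:,::-1];t=r.capture("top")[:,:,::-1]
cv2.imwrite("pics/s4f.png",s);cv2.imwrite("pics/t4f.png",t)
im=np.zeros((600,800,3),np.uint8)
im[:600,:400]=cv2.resize(s[90:240,230:330],None,fx=4,fy=4,interpolation=cv2.INTER_CUBIC)
im[:400,400:800]=cv2.resize(t[160:300,240:380],(400,400),interpolation=cv2.INTER_CUBIC)
cv2.imwrite("pics/c4.png",im)
E
```

```text
[0.4861 0.0564 0.0225] [ 1.1164  0.3898 -7.9475] [ 0.2604 -0.096   0.0559] [  0.891  -45.5905  19.8024   5.0719  -0.5006  -0.4858]
[-0.1054  0.0032 -0.0009] -0.0005
```

View pics/c4.png

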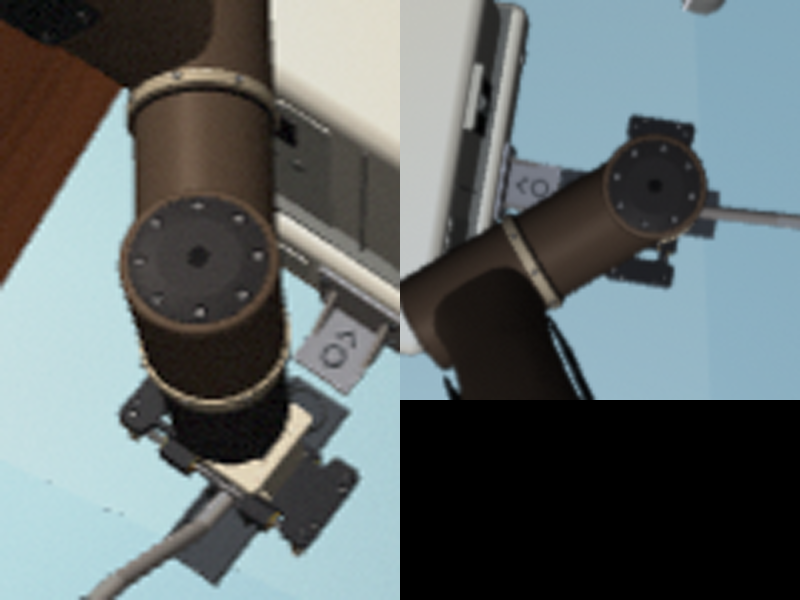

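```bash
python3 - <<'E'
from h import *
print(tri((280,154.5),(329.3,224.75)),tri((280,110),(286.2,252)))
# tip of elbow, left-most in top
print(tri((270,92),(262,268)))
E
```

```text
(array([0.4865, 0.0544, 0.4641]), np.float64(0.0034328163303845244)) (array([0.4196, 0.1701, 0.447 ]), np.float64(0.008288821677163778))
(array([0.3688, 0.2285, 0.4234]), np.float64(0.01644713754213549))
```

The link past the cap is a tube of about 82 mm diameter, and its top surface sits at about 0.45 m. That puts its underside near 0.37 m, clear of the 0.305 m analyser top, so I'm sliding the jack in.

play_rows(rows=[[[1,-0.01,0.001,0,0],[1,-0.03,0.003,0,0],[1,-0.05,0.003,0,0],[1,-0.07,0.003,0,0],[1,-0.09,0.003,0,0],[1,-0.1,0.003,0,0],[1,-0.105,0.003,0,0],[1,-0.105,0.003,0,0]]])

```text
time_s: 5.68
tcp_pos: [0.4919, 0.107, 0.0228]
eef_rot: [-180.0, 0.0, -99.7]
contact_force: [0.1, 0.1, -9.2]
gripper_width: 0.0434
gripper_force: 55.0
```

```bash
python3 - <<'E'
from h import *
import cv2
s=r.get_state();print(s["tcp_pos"],s["contact_force"],s["moment"],s["joint_torque"])
to((.4934,.1086,.023,-99.6),(.4934,.1086,.019,-99.6))
E
```

```text
[0.4919 0.107  0.0228] [ 0.0716  0.0996 -9.1787] [ 0.2255  0.0723 -0.0122] [  0.4426 -48.0733  21.2947   5.5835  -0.1583  -0.1048]
[-0.0037 -0.0024 -0.0004] -0.0007
[-0.0037 -0.0024  0.0076] -0.0007
```

play_rows(rows=[[[1,-0.0037,-0.0024,0.002,0],[1,-0.0037,-0.0024,0.004,0],[1,-0.0037,-0.0024,0.006,0],[1,-0.0037,-0.0024,0.008,0],[1,-0.0037,-0.0024,0.008,0],[1,-0.0037,-0.0024,0.008,0],[1,-0.0037,-0.0024,0.008,0],[1,-0.0037,-0.0024,0.008,0]]])

```text
time_s: 6.35
tcp_pos: [0.4932, 0.1076, 0.019]
eef_rot: [180.0, -0.0, -99.7]
contact_force: [-2.2, -1.0, -1.3]
gripper_width: 0.0438
gripper_force: 55.0
```

play_rows(rows=[[[1,0,0,0.001,0],[0.5,0,0,0.001,0],[0,0,0,0.001,0],[0,0,0,0.001,0],[0,0,0,0.001,0],[0,0,0,0.001,0],[0,0,0,0.001,0],[0,0,0,0.001,0]]])

```text
time_s: 7.02
tcp_pos: [0.4936, 0.108, 0.0184]
eef_rot: [-180.0, 0.0, -99.7]
contact_force: [0.5, -0.1, -0.8]
gripper_width: 0.0782
gripper_force: 0.0
```

play_rows(rows=[[[0,0,0,-0.03,0],[0,0,0,-0.09,0],[0,0,0,-0.17,0],[0,0,0,-0.25,0],[0,0,0,-0.33,0],[0,0,0,-0.41,0],[0,0,0,-0.46,0],[0,0,0,-0.5,0]]])

```text
time_s: 7.68
tcp_pos: [0.494, 0.1081, 0.2718]
eef_rot: [-179.8, 0.2, -99.7]
contact_force: [-0.6, 0.2, -0.0]
gripper_width: 0.0878
gripper_force: 0.0
```

```bash
python3 - <<'E'
from h import *
import cv2
O=np.array([.4958,.1234]);u=np.array([np.cos(np.radians(80.5)),np.sin(np.radians(80.5))])
g=O-.24*u;print(g,r.get_state()["tcp_pos"])
to((.61,-.02,.31,-99.6))
E
```

```text
[ 0.4562 -0.1133] [0.494  0.1081 0.2718]
[ 0.2132 -0.2721 -0.0761] -0.0012
```

```bash
python3 - <<'E'
from h import *
to((.42,-.38,.31,-99.6))
E
```

```text
[ 0.9869 -0.0189 -0.0789] -0.0012
```

play_rows(rows=[[[0,0.06,0,-0.06,0],[0,0.14,-0.002,-0.079,0],[0,0.22,-0.005,-0.079,0],[0,0.3,-0.006,-0.079,0],[0,0.38,-0.008,-0.079,0],[0,0.46,-0.009,-0.079,0],[0,0.54,-0.01,-0.079,0],[0,0.62,-0.012,-0.079,0]]])

```text
time_s: 8.35
tcp_pos: [0.4461, -0.2005, 0.3082]
eef_rot: [-179.9, 0.0, -99.7]
contact_force: [1.8, 0.1, -0.7]
gripper_width: 0.0874
gripper_force: 0.0
```

play_rows(rows=[[[0,0.08,0,0,0],[0,0.16,0,0,0],[0,0.24,0,0,0],[0,0.31,0,0,0],[0,0.35,0,0,0],[0,0.367,0,0,0],[0,0.367,0,0,0],[0,0.367,0,0,0]]])

```text
time_s: 9.02
tcp_pos: [0.4158, -0.3795, 0.3075]
eef_rot: [180.0, 0.0, -99.8]
contact_force: [-0.2, 0.4, -0.6]
gripper_width: 0.0878
gripper_force: 0.0
```

```bash
python3 - <<'E'
from h import *
import cv2
print(r.get_state()["tcp_pos"])
s=r.capture("scene")[:,:,::-1];t=r.capture("top")[:,:,::-1]
cv2.imwrite("pics/s5f.png",s);cv2.imwrite("pics/t5f.png",t)
im=np.zeros((600,800,3),np.uint8)
A=cv2.resize(s[160:300,220:350],None,fx=4,fy=4,interpolation=cv2.INTER_CUBIC)
B=cv2.resize(t[195:255,275:345],None,fx=4,fy=4,interpolation=cv2.INTER_CUBIC)
C=cv2.resize(t[195:255,345:415],None,fx=4,fy=4,interpolation=cv2.INTER_CUBIC)
im[:560,:520]=A; im[:240,520:800]=B; im[260:500,520:800]=C
cv2.imwrite("pics/c5.png",im)
E
```

```text
[ 0.4158 -0.3795  0.3075]
```

View pics/c5.png

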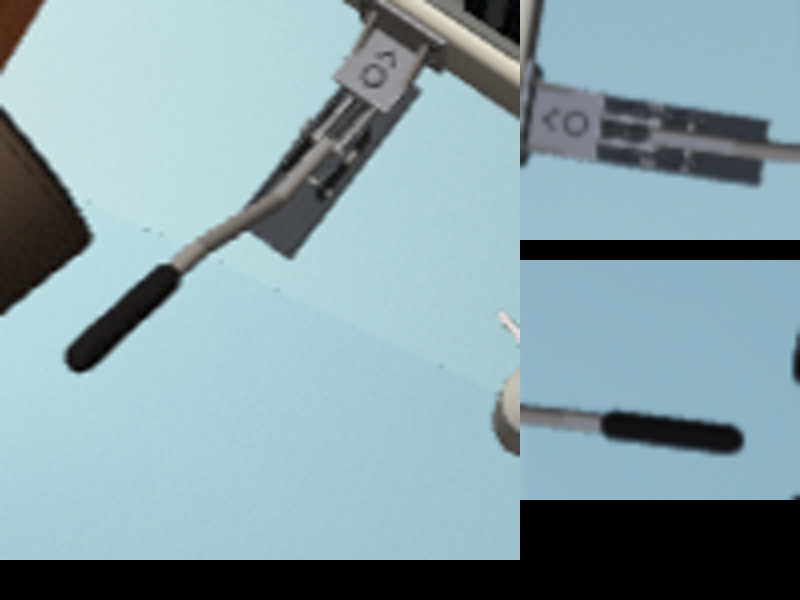

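```bash
python3 - <<'E'
from h import *
A=lambda p:crop(p,(0,0),(220,160),4)
B=lambda p:crop(p,(520,0),(275,195),4)
C=lambda p:crop(p,(520,260),(345,195),4)
print("ring",atz("scene",A((374,76)),.056),atz("top",B((576,123)),.056))
b1,b2=atz("top",B((769,121)),.006),atz("top",B((762,185)),.006); print("back",b1,b2,(b1+b2)/2, atz("scene",A((292,258)),.006))
v=b2-b1;print("yaw from back",np.degrees(np.arctan2(v[0],-v[1]))+0)
for p,q in(((600,94),(769,121)),((600,160),(762,185))):
    v=atz("top",B(p),.006)-atz("top",B(q),.006);print("edge yaw",np.degrees(np.arctan2(v[1],v[0])))
v=atz("scene",A((418,88)),.006)-atz("scene",A((292,258)),.006);print(np.degrees(np.arctan2(v[1],v[0])),np.linalg.norm(v))
s,e=tri(A((172,272)),C((607,425))),tri(A((78,360)),C((740,439)));print(s,e)
v=s[0]-e[0];print(np.degrees(np.arctan2(v[1],v[0])),(s[0]+e[0])/2)
E
```

```text
ring [0.5065 0.1887 0.056 ] [0.5072 0.1872 0.056 ]
back [0.5088 0.0183 0.006 ] [0.452  0.0257 0.006 ] [0.4804 0.022  0.006 ] [0.5101 0.0199 0.006 ]
yaw from back -97.36524397604714
edge yaw 79.98380570463466
edge yaw 80.3373067990069
81.79501315774758 0.19705451828072074
(array([ 0.4639, -0.0691,  0.1741]), np.float64(0.002248051560292233)) (array([ 0.4503, -0.1652,  0.231 ]), np.float64(0.00351680805075661))
81.90330980192205 [ 0.4571 -0.1171  0.2026]
```

```bash
python3 - <<'E'
from h import *
to((.4578,-.115,.30,-99.3))
E
```

```text
[-0.5339  0.0066  0.016 ] -0.0043
```

play_rows(rows=[[[0,-0.06,0.001,0,-0.004],[0,-0.14,0.002,0,-0.004],[0,-0.22,0.003,0,-0.004],[0,-0.3,0.004,0,-0.004],[0,-0.38,0.005,0,-0.004],[0,-0.46,0.006,0,-0.004],[0,-0.52,0.0066,0,-0.004],[0,-0.534,0.0066,0,-0.004]]], squeeze=35)

```text
time_s: 9.78
tcp_pos: [0.4581, -0.1114, 0.3085]
eef_rot: [-179.9, 0.1, -99.1]
contact_force: [0.3, -0.7, 0.7]
gripper_width: 0.0875
gripper_force: 0.0
```

```bash
python3 - <<'E'
from h import *
to((.4578,-.115,.30,-99.3),(.4578,-.115,.175,-99.3))
E
```

```text
[ 0.0073 -0.0006  0.0171] 0.0025
[ 0.0076 -0.0002  0.2671] 0.0025
```

play_rows(rows=[[[0,0.0075,0,0.02,0.0025],[0,0.0075,0,0.07,0.0025],[0,0.0075,0,0.12,0.0025],[0,0.0075,0,0.17,0.0025],[0,0.0075,0,0.22,0.0025],[0,0.0075,0,0.255,0.0025],[0,0.0075,0,0.267,0.0025],[0,0.0075,0,0.267,0.0025]]])

```text
time_s: 10.45
tcp_pos: [0.456, -0.1197, 0.173]
eef_rot: [179.8, -0.0, -99.6]
contact_force: [-0.2, 0.6, 0.2]
gripper_width: 0.0874
gripper_force: 0.0
```

```bash
python3 - <<'E'
from h import *
to((.4578,-.115,.175,-99.3))
E
```

```text
[-0.0099 -0.002  -0.004 ] -0.0032
```

play_rows(rows=[[[0,0,-0.001,0,0],[0,0,-0.001,0,0],[0.4,0,-0.001,0,0],[0.6,0,-0.001,0,0],[0.8,0,-0.001,0,0],[1,0,-0.001,0,0],[1,0,-0.001,0,0],[1,0,-0.001,0,0]]])

```text
time_s: 11.12
tcp_pos: [0.4577, -0.1196, 0.1745]
eef_rot: [-180.0, 0.0, -99.6]
contact_force: [-0.1, 0.3, 0.4]
gripper_width: 0.0534
gripper_force: 0.0
```

```bash
python3 - <<'E'
from h import *
s=r.get_state();print(s)
E
```

```text
{'time_s': 11.1167, 'joints': array([  9.2701,   3.7953, -28.3359,  -0.001 , -57.8586, -18.8519]), 'qd': array([-0.005 ,  0.0736, -0.1246, -0.0025,  0.0777,  0.0665]), 'joint_torque': array([ -0.0015, -31.9437,  26.4373,   6.3103,   0.0085,   0.0001]), 'tcp_pos': array([ 0.4577, -0.1196,  0.1745]), 'eef_rot': array([-179.9907,    0.0041,  -99.5824]), 'contact_force': array([-0.0838,  0.2564,  0.4211]), 'moment': array([ 0.0123,  0.0708, -0.0226]), 'gripper_force': 0.0, 'gripper_width': 0.05335162576678635}
```

play_rows(rows=[[[1,0,0,0,0],[1,0,0,0,0],[1,0,0,0,0],[1,0,0,0,0],[1,0,0,0,0],[1,0,0,0,0],[1,0,0,0,0],[1,0,0,0,0]]])

```text
time_s: 11.78
tcp_pos: [0.4574, -0.1197, 0.1743]
eef_rot: [180.0, -0.0, -99.6]
contact_force: [-1.5, -0.6, 0.7]
gripper_width: 0.0234
gripper_force: 35.0
```

```bash
python3 - <<'E'
from h import *
s=r.get_state();print(s["tcp_pos"],s["contact_force"],s["gripper_width"])
# arc from current grasp point about axle, lever th
u=np.array([np.cos(np.radians(80.7)),np.sin(np.radians(80.7))]); ax=np.array([.4962,.122])
x,z=(s["tcp_pos"][:2]-ax)@u, s["tcp_pos"][2]+.0188-.036
print(x,z,np.hypot(x,z))
for th in np.arange(.04,.521,.04).tolist()+[.5,.51]:
    c,sn=np.cos(th),np.sin(th); X,Z=x*c-z*sn, x*sn+z*c
    print(round(th,2),"tool x %.4f z %.4f"%(-(X-x)/.5,-(Z-z)/.5))
E
```

```text
[ 0.4574 -0.1197  0.1743] [-1.5038 -0.5731  0.6908] 0.02335542246425036
-0.2448416930725541 0.15707789313576292 0.2908967500310118
0.04 tool x 0.0122 z 0.0198
0.08 tool x 0.0235 z 0.0401
0.12 tool x 0.0341 z 0.0609
0.16 tool x 0.0438 z 0.0820
0.2 tool x 0.0527 z 0.1035
0.24 tool x 0.0606 z 0.1254
0.28 tool x 0.0677 z 0.1476
0.32 tool x 0.0740 z 0.1700
0.36 tool x 0.0793 z 0.1926
0.4 tool x 0.0837 z 0.2155
0.44 tool x 0.0872 z 0.2385
0.48 tool x 0.0897 z 0.2616
0.52 tool x 0.0914 z 0.2848
0.5 tool x 0.0907 z 0.2732
0.51 tool x 0.0910 z 0.2790
```

play_rows(rows=[[[1,0.006,0,0.01,0],[1,0.012,0,0.02,0],[1,0.018,0,0.03,0],[1,0.0235,0,0.04,0],[1,0.029,0,0.05,0],[1,0.034,0,0.061,0],[1,0.039,0,0.0715,0],[1,0.044,0,0.082,0]]])

```text
time_s: 12.45
tcp_pos: [0.4545, -0.142, 0.1331]
eef_rot: [-179.9, -0.0, -99.6]
contact_force: [0.1, -4.2, 3.1]
gripper_width: 0.0233
gripper_force: 35.0
```

```bash
cat > arc.py <<'E'
from h import *
s=r.get_state();print(s["tcp_pos"],s["contact_force"],s["moment"],s["gripper_width"],s["eef_rot"])
u=np.array([np.cos(np.radians(80.7)),np.sin(np.radians(80.7))]); ax=np.array([.4962,.122])
x,z=(s["tcp_pos"][:2]-ax)@u, s["tcp_pos"][2]+.0188-.036
print(x,z,"radius",np.hypot(x,z),"lever",np.arctan2(.1571,.2448)-np.arctan2(z,-x))
E
python3 arc.py
```

```text
[ 0.4545 -0.142   0.1331] [ 0.1068 -4.2279  3.0563] [-1.2532 -0.0044  0.1423] 0.023315116543362196 [-179.9401   -0.0226  -99.5785]
-0.2672480460604868 0.11588198225241753 radius 0.2912904940671729 lever 0.16141004666090397
```

```bash
cat > shift.py <<'E'
from h import *
import cv2,sys
for n,(cx,cy),f in(("top",(330,237),"t5f"),("scene",(291,224),"s5f")):
    a=cv2.imread(f"pics/{f}.png"); b=np.ascontiguousarray(r.capture(n)[:,:,::-1]); cv2.imwrite(f"pics/{n}_{sys.argv[1]}.png",b)
    k=7; K=8
    T=cv2.resize(a[cy-k:cy+k,cx-k:cx+k],None,fx=K,fy=K,interpolation=cv2.INTER_CUBIC)
    S=cv2.resize(b[cy-k-6:cy+k+6,cx-k-6:cx+k+6],None,fx=K,fy=K,interpolation=cv2.INTER_CUBIC)
    m=cv2.matchTemplate(S,T,cv2.TM_CCOEFF_NORMED); _,v,_,l=cv2.minMaxLoc(m)
    d=np.array(l)/K-6; p=atz(n,(cx+d[0],cy+d[1]),.006)-atz(n,(cx,cy),.006); print(n,d,v,p*1000)
E
python3 shift.py a
```

```text
top [3.625 0.25 ] 0.4254407584667206 [ -1.0934 -12.8857   0.    ]
scene [0.125 0.125] 0.9972705841064453 [ 0.6074 -0.2076  0.    ]
```

play_rows(rows=[[[1,0.0056,0,0.0134,0],[1,0.011,0,0.027,0],[1,0.016,0,0.0406,0],[1,0.0204,0,0.0545,0],[1,0.0247,0,0.0684,0],[1,0.0286,0,0.0824,0],[1,0.0322,0,0.0965,0],[1,0.0355,0,0.1106,0]]])

```text
time_s: 13.22
tcp_pos: [0.4517, -0.1596, 0.0785]
eef_rot: [-179.9, -0.0, -99.6]
contact_force: [-2.4, -4.6, 14.1]
gripper_width: 0.0231
gripper_force: 35.0
```

```bash
python3 arc.py; python3 shift.py b
```

```text
[ 0.4517 -0.1596  0.0785] [-2.3777 -4.5742 14.0617] [-1.0468  1.0655  0.0905] 0.02308898731853129 [-179.9095   -0.0324  -99.5586]
-0.2850669924002609 0.06126965070657405 radius 0.29157702284959974 lever 0.35884260516379685
top [-1.75  -4.375] 0.38116753101348877 [15.659   5.9497  0.    ]
scene [0.25 0.25] 0.9793280959129333 [ 1.2147 -0.4152  0.    ]
```

play_rows(rows=[[[1,0.0023,0,0.0114,0],[1,0.0044,0,0.0229,0],[1,0.0062,0,0.0344,0],[1,0.0079,0,0.0459,0],[1,0.0092,0,0.0574,0],[1,0.0104,0,0.069,0],[1,0.0112,0,0.079,0],[1,0.0114,0,0.0806,0]]])

```text
time_s: 13.98
tcp_pos: [0.4507, -0.1655, 0.0377]
eef_rot: [-179.9, -0.1, -99.6]
contact_force: [-1.5, -8.1, 12.6]
gripper_width: 0.023
gripper_force: 35.0
```

```bash
python3 arc.py; python3 shift.py c; python3 - <<'E'
import cv2,numpy as np
s=cv2.imread("pics/scene_c.png");s0=cv2.imread("pics/s5f.png");t=cv2.imread("pics/top_c.png")
f=lambda a:cv2.resize(a,None,fx=4,fy=4,interpolation=cv2.INTER_CUBIC)
im=np.zeros((600,800,3),np.uint8)
im[:560,:400]=f(s[150:290,240:340]); im[:280,400:800]=f(s0[150:220,270:370]); im[290:570,400:800]=f(t[190:260,265:365])
cv2.imwrite("pics/c6.png",im)
E
```

```text
[ 0.4507 -0.1655  0.0377] [-1.4949 -8.0506 12.5803] [-2.4075  0.6417  0.0661] 0.023045965120872838 [-179.9365   -0.0529  -99.5615]
-0.29106886648384667 0.02052934171331424 radius 0.2917919445553173 lever 0.5001382664052879
top [-6. -4.] 0.37361741065979004 [14.5664 21.1171  0.    ]
scene [0.25 0.25] 0.9450860619544983 [ 1.2147 -0.4152  0.    ]
```

View pics/c6.png

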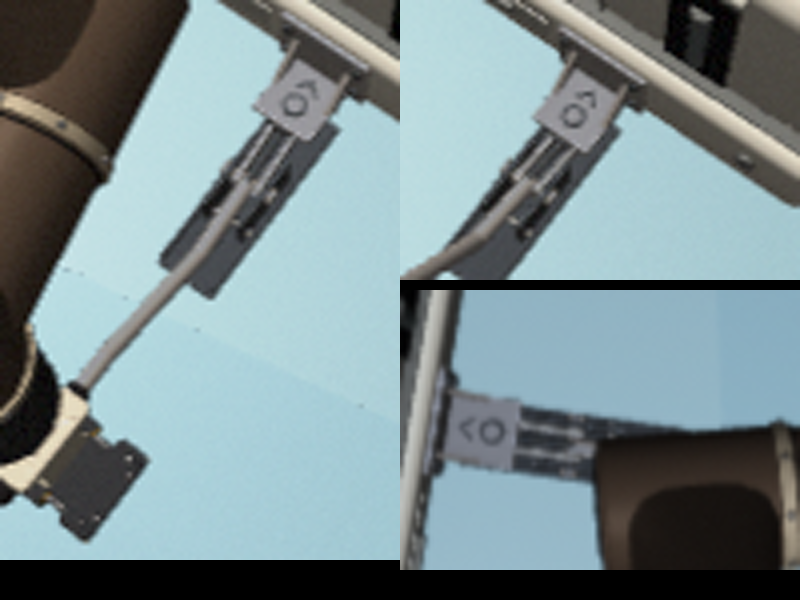

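```bash
python3 - <<'E'
from h import *
import cv2
def sh(f,g,cx,cy,k=9,K=8):
    a,b=cv2.imread(f),cv2.imread(g)
    T=cv2.resize(a[cy-k:cy+k,cx-k:cx+k],None,fx=K,fy=K,interpolation=cv2.INTER_CUBIC)
    S=cv2.resize(b[cy-k-6:cy+k+6,cx-k-6:cx+k+6],None,fx=K,fy=K,interpolation=cv2.INTER_CUBIC)
    _,v,_,l=cv2.minMaxLoc(cv2.matchTemplate(S,T,cv2.TM_CCOEFF_NORMED)); return np.array(l)/K-6,v
ds,v1=sh("pics/s5f.png","pics/scene_c.png",313,178); dt,v2=sh("pics/t5f.png","pics/top_c.png",288,225)
print(ds,v1,dt,v2)
a=tri((313.1,178.9),(288.5,225.5));b=tri(np.array((313.1,178.9))+ds,np.array((288.5,225.5))+dt);print(a,b,b[0]-a[0])
P0=np.array([.5067,.188,.056])
def proj(n,p):
    c=r.camera_info(n);f=200/np.tan(np.radians(c["fovy"]/2));q=np.linalg.inv(c["pose"])@np.r_[p,1];return f*q[:2]/q[2]
for dz in(.013,.018,.021,.024): print(dz,proj("scene",P0+[0,.001,dz])-proj("scene",P0),proj("top",P0+[0,.001,dz])-proj("top",P0))
E
```

```text
[ 0.375 -2.625] 0.9135057330131531 [-0.875 -0.375] 0.9450507760047913
(array([0.5068, 0.1877, 0.056 ]), np.float64(0.00017274831682587588)) (array([0.5072, 0.1894, 0.0761]), np.float64(0.0006422523066908425)) [0.0004 0.0017 0.0201]
0.013 [ 0.1079 -1.6859] [-0.5541 -0.1919]
0.018 [ 0.1005 -2.2519] [-0.6574 -0.2684]
0.021 [ 0.096  -2.5936] [-0.7198 -0.3145]
0.024 [ 0.0915 -2.9367] [-0.7823 -0.3608]
```

The ring has risen about 20 mm, so the feet are about 15 mm clear, and the base plate hasn't shifted. I'll hold one more call to check for creep.

play_rows(rows=[[[1,0,0,0,0],[1,0,0,0,0],[1,0,0,0,0],[1,0,0,0,0],[1,0,0,0,0],[1,0,0,0,0],[1,0,0,0,0],[1,0,0,0,0]]], squeeze=40)

```text
time_s: 14.75
tcp_pos: [0.4507, -0.1654, 0.0383]
eef_rot: [-179.9, -0.0, -99.6]
contact_force: [-2.4, -8.1, 12.0]
gripper_width: 0.0229
gripper_force: 40.0
```

```bash
python3 arc.py; python3 shift.py d; python3 - <<'E'
import cv2,numpy as np
a,b=cv2.imread("pics/scene_c.png"),cv2.imread("pics/scene_d.png");K=8
f=lambda x:cv2.resize(x,None,fx=K,fy=K,interpolation=cv2.INTER_CUBIC)
_,v,_,l=cv2.minMaxLoc(cv2.matchTemplate(f(b[160:190,298:328]),f(a[166:184,304:322]),cv2.TM_CCOEFF_NORMED));print(np.array(l)/K-6,v)
E
```

```text
[ 0.4507 -0.1654  0.0383] [-2.4148 -8.1352 11.97  ] [-2.6901  0.8077  0.176 ] 0.022907856607711916 [-179.9201   -0.047   -99.5612]
-0.2909985383872728 0.021126380183560396 radius 0.29176441401101233 lever 0.4980800736367241
top [-5.125 -4.25 ] 0.3725907504558563 [15.4064 17.9837  0.    ]
scene [0.25 0.25] 0.9456452131271362 [ 1.2147 -0.4152  0.    ]
[0. 0.] 0.9950945377349854
```

The hold is stable with no creep, so I'm handing in.

```bash
python3 -c "
from plant import r
print(r.close_job())"
```

```text
the job is handed in; nothing more can be done
None
```

The job is handed in with the gripper still holding the handle down: the jack stands under the lift bracket and has raised the stud about 20 mm, which puts both front feet about 15 mm clear by the given 0.75 ratio; the cup itself was out of camera view.

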